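Reload the bench shaker and start it

ROBOT

A 6-joint arm with a two-finger parallel gripper is mounted at the origin on the work surface. World frame = base frame: x ahead of the robot, y to its left, z up, the work surface at z = 0. Lengths are in m, angles in rad, forces in N, time in s.
With the tool pointing down it reaches from about 0.275 to 0.825 m from the base axis. Payload 4.9 kg.
Tool frame: the origin (TCP) lies midway between the tips of the shut fingers; the grasp point (between the pads) lies 19 mm behind it (grip_point_offset is the distance from the TCP to the grasp point, in m); z points along the fingers, x is the direction in which the jaws open and shut, and the axes are right-handed (so a half turn about z gives the same grasp; the last joint's range is limited). The gripper opens to 85 mm and grips with 20 to 120 N. Pads are 22 mm wide; open, the fingers measure 114 mm over their backs; the gripper's body (76 mm by 85 mm) begins 54 mm behind the grasp point. The pads swing forward as they close: fully open they stand 13 mm farther back than shut.
Start: joints at [-1.314, 0.326, -0.193, 1.052, 0, 1.437], TCP at [0.21, -0.509, 0.231] pointing down, gripper open.
Joint ranges: [-2.65, 2.65], [-0.97, 1.79], [-1.3, 1.35], [-1.93, 2.1], [-1.47, 1.37], [-3.14, 3.14]. Speed limits (rad/s): [2.57, 2.57, 3.14, 3.14, 3.14, 3.14].

INTERFACE

Orientations are given as a rotation vector (axis times angle).
In Python, from cell import * gives the robot as it stands. Calls block until the motion is done:
- movep(position, orientation): joint-space move of the TCP to a pose.
- move_l(position, velocity=0.15, rot=None, until_force=None): straight line of the TCP; rot=None keeps the orientation; velocity is the mean speed in m/s. With until_force (N) it stops when the force on the tool has changed by that much, and returns True; else False.
- set_joints(angles): joint-space move.
- let_go() and grab(newtons=None): open the fingers fully, or close them until they stop; newtons is the grip in N (None keeps the last).
- sleep(seconds).
- ik(position, orientation): joint angles nearest the present ones, or None.
- get_state(): the state.
- grab_frame(name): name is "scene" or "side" or "wrist"; returns a dict with "img" (400x640x3 uint8, red, green, blue), "fx", "fy", "cx", "cy" (pixels), "cam_to_world" (4x4, takes a point from camera to world coordinates); the wrist camera has in their place "T_tool_cam" (4x4, takes a point from camera to tool coordinates, whose origin is the TCP and whose axes are the tool frame's). Camera axes: x right, y down, z forward; pixel columns grow to the right and rows downward; lengths in m; the calibration is good to about 2 mm. A picture is of the moment at which its call begins: read the wrist's pose just before it. There is no depth.
A pose or a line that the arm cannot do raises MotionError and nothing moves.
- sign_off(): hands the job in, once; it reports no verdict.
Trained networks look in the newest picture that a camera, given by its name, has taken for a name from the list of things; names that differ only in an ending like _2 or _b are one class to them, and where a whole thing is asked for, a point or a joint stands for the part that bears it (a point fixed in the world has none). Each returns a list of dicts, best first, with "score" (0 to 1); they miss things now and then, are a little off and sometimes report something else, mostly with a low value. They report only what shows in the picture. A call takes as long as a camera call. They do not tell look-alikes from the thing itself.
- spot_in(camera, name): "centre" ([column, row] in pixels, amid what is visible of it).
- silhouettes(camera, name): "mask" (400x640 bool, what is visible of it) and "centre" ([column, row] in pixels, amid what is visible of it).
- tip_of(camera, name): "centre" ([column, row] in pixels: a listed point, or the origin of a listed thing).
The state is a dict: "clock": time; "q": joint angles; "joint_velocities": joint speeds; "tau": joint torques, N m; "position": TCP position; "eef_rot": TCP orientation; "contact_force": force on the tool from outside, world axes, zero at the start; "wrist_torque": the same for the moment, N m; "finger_gap": opening from 0.0 (shut) to 1.0 (fully open).
Only numpy, scipy, OpenCV 4.12 (cv2) and the standard library are available. Lean on these libraries where they do the work, as an engineer would, in place of code of your own. Each camera call takes 0.05 s, during which the arm holds its last target.

TASK

Take the finished brown bottle with the orange cap out of the shaker tray and put it down in the middle of the green mat, then take every blue-capped sample bottle out of the crate and put it down in the shaker tray, right way up or on its side, on the tray's floor and none on top of another; the white-capped bottles stay in the crate. When everything is in place, start the shaker: pull its red sprung knob straight out to its stop, keep it there for a full second, then let it go all the way home. Leave everything else on the bench alone.

Things in the scene. Friction and masses are not known exactly. Their poses are not given: they have to be found in the camera images.
- shaker: white bench shaker with a blue stripe, fixed, at the left or right of the bench: a box 230 (x) x 300 (y) x 130 mm tall with one open tray in its top and a red pull knob on its front (-x) face. Tray inside 160 (x) x 270 (y) mm, 80 mm deep, walls 15 mm thick (front 55), black rubber floor. Origin: centre of the underside; x points from front to rear.
- tray_floor (a point): centre of the shaker tray's inner floor, 20 mm behind the shaker's centre, 50 mm above the bench and 80 mm below the rim; axes as the shaker's
- start_knob (a joint): the sprung start knob: 0 = home, grows as it is pulled straight out of the shaker's front (along the shaker's -x); 0.045 m = fully out at its stop. A spring (about 4 N at home, 9 N at the stop) draws it home when let go.
- knob_grip (a point): middle of the red knob head, a cylinder 30 mm across and 28 mm long lying along the shaker's x on a 12 mm steel stem; it moves with the knob. With the knob home it is 34 mm in front of the shaker's front face (20 mm of free stem behind the head), 105 mm above the bench. Can be pinched from above across its diameter.
- crate: clear plastic crate with red trim, fixed, open on top: 250 mm (x) x 310 mm (y) x 60 mm tall, walls and floor 5 mm thick. Origin: centre of the underside.
- mat: green mat, fixed flat on the bench between shaker and crate: 160 mm (x) x 120 mm (y) x 4 mm. Origin: centre of the underside.
- finished: finished bottle: square, brown, body 56 x 56 x 62 mm tall, round orange cap 40 mm across and 20 mm tall on top (82 mm overall). Origin: centre of the underside, z towards the cap, x and y square to the side faces. It starts in the shaker tray.
- sample_a: square cream plastic bottle, body 46 x 46 x 56 mm tall, round blue cap 34 mm across and 19 mm tall on top (75 mm overall); may be turned to any yaw. Origin: centre of the underside, z towards the cap, x and y square to the side faces. A sample to be shaken, if it is present; it starts in the crate.
- sample_b: square cream plastic bottle, body 46 x 46 x 56 mm tall, round blue cap 34 mm across and 19 mm tall on top (75 mm overall); may be turned to any yaw. Origin: centre of the underside, z towards the cap, x and y square to the side faces. A sample to be shaken, if it is present; it starts in the crate.
- sample_c: square cream plastic bottle, body 46 x 46 x 56 mm tall, round blue cap 34 mm across and 19 mm tall on top (75 mm overall); may be turned to any yaw. Origin: centre of the underside, z towards the cap, x and y square to the side faces. A sample to be shaken, if it is present; it starts in the crate.
- sample_d: square cream plastic bottle, body 46 x 46 x 56 mm tall, round blue cap 34 mm across and 19 mm tall on top (75 mm overall); may be turned to any yaw. Origin: centre of the underside, z towards the cap, x and y square to the side faces. A sample to be shaken, if it is present; it starts in the crate.
- keep_a: square cream plastic bottle, body 46 x 46 x 56 mm tall, round white cap 34 mm across and 19 mm tall on top (75 mm overall); may be turned to any yaw. Origin: centre of the underside, z towards the cap, x and y square to the side faces. Not to be shaken: it stays in the crate.
- keep_b: square cream plastic bottle, body 46 x 46 x 56 mm tall, round white cap 34 mm across and 19 mm tall on top (75 mm overall); may be turned to any yaw. Origin: centre of the underside, z towards the cap, x and y square to the side faces. Not to be shaken: it stays in the crate.
- reagent_tall: tall white bottle, 72 mm across, 170 mm tall; a bystander, leave alone. Origin: centre of the underside.
- reagent_short: short white jar, 60 mm across, 100 mm tall; a bystander, leave alone. Origin: centre of the underside.
- amber: amber bottle, 60 mm across, 130 mm tall; a bystander, leave alone. Origin: centre of the underside.
- tip_box: yellow pipette tip box 80 x 120 x 55 mm; a bystander, leave alone. Origin: centre of the underside.
- beaker: glass beaker 70 mm across, 90 mm tall; a bystander, leave alone. Origin: centre of the underside.
- marker: blue marker pen 130 mm long, lying on the bench; a bystander, leave alone. Origin: centre of the underside.
There are look-alikes about, which are no part of the job. There is more than one size of the finished; the one meant has the size given above.

How it is judged:
On the way, in this order (a step that is already met when the one before it is completed fails the run):
1. the finished bottle is on the mat and every blue-capped bottle is on the shaker tray's floor (x of sample_a in the frame of tray_floor between -0.08 and 0.08 m and y of sample_a in the frame of tray_floor between -0.135 and 0.135 m and z of sample_a in the frame of tray_floor between -0.01 and 0.042 m and x of sample_b in the frame of tray_floor between -0.08 and 0.08 m and y of sample_b in the frame of tray_floor between -0.135 and 0.135 m and z of sample_b in the frame of tray_floor between -0.01 and 0.042 m and x of sample_c in the frame of tray_floor between -0.08 and 0.08 m and y of sample_c in the frame of tray_floor between -0.135 and 0.135 m and z of sample_c in the frame of tray_floor between -0.01 and 0.042 m and x of sample_d in the frame of tray_floor between -0.08 and 0.08 m and y of sample_d in the frame of tray_floor between -0.135 and 0.135 m and z of sample_d in the frame of tray_floor between -0.01 and 0.042 m and x of finished in the frame of mat between -0.08 and 0.08 m and y of finished in the frame of mat between -0.06 and 0.06 m and z of finished in the frame of mat between 0 and 0.042 m), for 0.2 s.
2. with all in place, the knob is pulled out to its stop and kept there (all of step 1 and value of joint start_knob above 0.041 m), for 0.6 s.
3. the knob is let go and springs home (value of joint start_knob below 0.005 m), for 0.2 s.
At the end, for the whole second after the job is handed in: Every blue-capped bottle in the tray, underside under 42 mm above its floor; finished bottle on the mat, underside centre over it and under 42 mm up; white-capped bottles in the crate; knob, once held over 41 mm out for 0.6 s, home (under 5 mm); all at rest (all of step 1 and x of keep_a in the frame of crate between -0.125 and 0.125 m and y of keep_a in the frame of crate between -0.155 and 0.155 m and z of keep_a in the frame of crate between 0 and 0.055 m and x of keep_b in the frame of crate between -0.125 and 0.125 m and y of keep_b in the frame of crate between -0.155 and 0.155 m and z of keep_b in the frame of crate between 0 and 0.055 m and linear speed of each of sample_a, sample_b, sample_c, sample_d, finished below 0.03 m/s and value of joint start_knob below 0.005 m); the robot touches nothing.
It fails at once if a bystander on the bench is moved by more than 40 mm (distance of any of reagent_tall, reagent_short, amber, tip_box, beaker, marker from where it was at the start of the episode above 0.04 m).
Of sample_a, sample_b, sample_c, sample_d only 3 to 4 are there at a start; the rules pass over those that are not, and their reading is None.
At some moment in a run one of sample_a, sample_b, sample_c, sample_d may be knocked a few centimetres aside while the robot is not near it.
Once in a run the grip may slacken for a moment while it holds something.
It also fails if it takes over 210 s, if anything falls off the work surface, if the arm or the gripper's body presses on something with over 40 N, if the wrist force passes 120 N, or if a joint passes its speed limit or range.

## Working session

There is one attempt and no reset: what is moved stays moved. The work goes in short steps, each a Python script; the robot and the scene stay as the last script left them, time stands still between calls to the robot, and variables do not carry over. Pictures are saved under pics/ and viewed, and the job is handed in when it is done.

```bash
ls; mkdir -p pics; python3 - <<'E'
from cell import *
import cv2
for n in ["scene","side","wrist"]:
    f=grab_frame(n); cv2.imwrite(f"pics/{n}0.png",f["img"][:,:,::-1])
    print(n,f["fx"],f["cx"],f.get("cam_to_world",f.get("T_tool_cam")))
s=get_state();print(s["clock"],s["position"],s["eef_rot"],s["contact_force"])
E
```

```text
pics
scene 419.6067893926821 317.0751725036127 [[ 0.50273147  0.67250947 -0.54313173  1.17913382]
 [ 0.86443455 -0.39382303  0.31250012 -0.35750207]
 [-0.0037385  -0.62660548 -0.77932766  1.00414564]
 [ 0.          0.          0.          1.        ]]
side 408.4478631286321 309.2328125150984 [[-0.89226162 -0.28368371  0.35127303  0.07974526]
 [-0.451152    0.52879094 -0.71891725  0.95679218]
 [ 0.01819512 -0.79993981 -0.59980434  0.85457776]
 [ 0.          0.          0.          1.        ]]
wrist 319.715336390567 319.2033789839765 [[ 9.99999209e-01  1.13272421e-04 -1.25260487e-03  4.26856491e-04]
 [ 2.90683901e-04  9.48156178e-01  3.17804622e-01 -8.27893123e-02]
 [ 1.22366354e-03 -3.17804735e-01  9.48155395e-01 -1.42712075e-01]
 [ 0.00000000e+00  0.00000000e+00  0.00000000e+00  1.00000000e+00]]
0.15 [ 0.20940764 -0.50811828  0.23070137] [-2.60975193e+00  1.74741454e+00  1.52584187e-03] [-0.11512381  0.03569245 -1.02667016]
```

View pics/scene0.png

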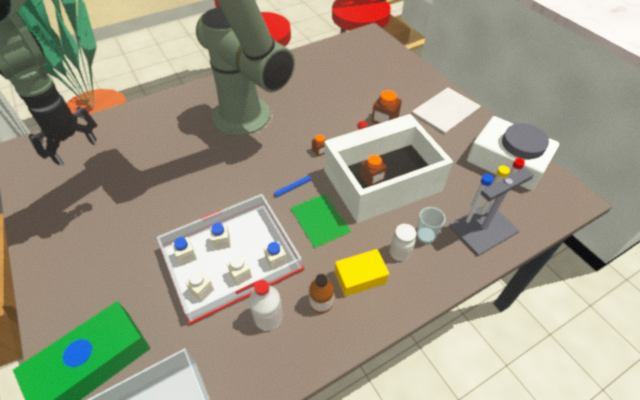

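View pics/side0.png

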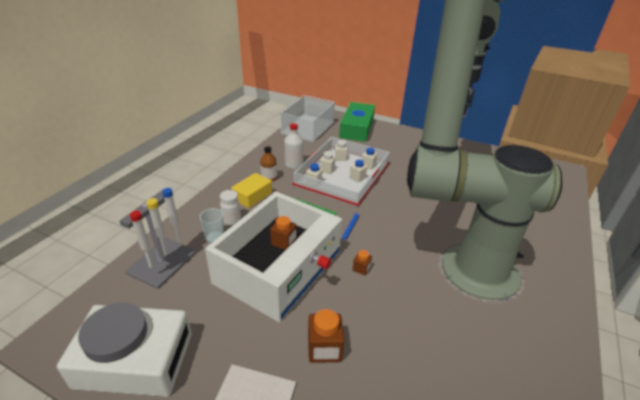

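View pics/wrist0.png

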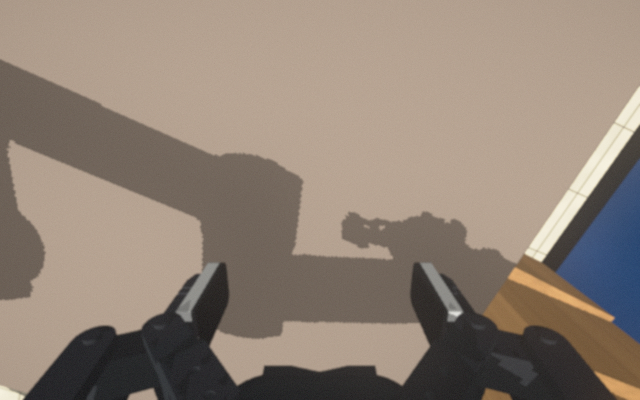

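```bash
cat > h.py <<'E'
from cell import *
import numpy as np, cv2
from scipy.spatial.transform import Rotation as R
def camT(f, st=None):
    if "cam_to_world" in f: return np.array(f["cam_to_world"])
    T=np.eye(4);T[:3,:3]=R.from_rotvec(st["eef_rot"]).as_matrix();T[:3,3]=st["position"]
    return T@np.array(f["T_tool_cam"])
def snap(n):
    st=get_state(); f=grab_frame(n); f["T"]=camT(f,st); f["st"]=st; return f
def pt(f,uv,z):
    T=f["T"]; d=T[:3,:3]@np.array([(uv[0]-f["cx"])/f["fx"],(uv[1]-f["cy"])/f["fy"],1.]); o=T[:3,3]
    return o+d*(z-o[2])/d[2]
def px(f,p):
    T=f["T"]; c=T[:3,:3].T@(np.array(p)-T[:3,3]); return np.array([f["fx"]*c[0]/c[2]+f["cx"],f["fy"]*c[1]/c[2]+f["cy"]])
def save(f,name,crop=None,k=1,dots=()):
    im=f["img"][:,:,::-1].copy()
    x0,y0,x1,y1=crop or (0,0,640,400)
    im=cv2.resize(im[y0:y1,x0:x1],None,fx=k,fy=k,interpolation=cv2.INTER_CUBIC)
    for u,v in dots: cv2.circle(im,(int((u-x0)*k),int((v-y0)*k)),2,(255,0,255),-1)
    cv2.imwrite(f"pics/{name}.png",im)
def down(yaw): # tool x axis at yaw in world, z down
    c,s=np.cos(yaw),np.sin(yaw)
    return R.from_matrix(np.array([[c,s,0],[s,-c,0],[0,0,-1.]])).as_rotvec()
E
python3 - <<'E'
from h import *
f=snap("scene"); save(f,"s1",(300,80,460,220),5)
save(f,"s2",(150,185,310,325),5)
g=snap("side"); save(g,"s3",(195,120,395,320),3)
for n in ["finished","sample_a","keep_a","shaker","crate","mat","start_knob","tray_floor","knob_grip"]:
  for c,fr in (("scene",f),("side",g)):
    try: r=tip_of(c,n)
    except Exception as e: print(n,e);continue
    print(n,c,[(np.round(x["centre"],1).tolist(),round(x["score"],2)) for x in r])
E
```

```text
finished scene [([370.4, 177.4], 0.88), ([383.3, 120.2], 0.78), ([315.5, 150.7], 0.65)]
finished side [([325.4, 349.3], 0.98), ([364.9, 267.9], 0.84), ([284.8, 245.0], 0.72), ([323.0, 264.5], 0.67)]
sample_a scene [([219.1, 242.2], 0.94), ([189.1, 256.9], 0.66), ([272.6, 260.7], 0.6)]
sample_a side [([313.8, 181.2], 0.68), ([355.8, 177.9], 0.6), ([368.9, 165.3], 0.56)]
keep_a scene [([243.0, 274.6], 0.73), ([200.9, 291.4], 0.66), ([321.2, 223.2], 0.21)]
keep_a side [([327.9, 170.5], 0.76), ([340.6, 159.0], 0.7), ([279.5, 267.6], 0.62)]
shaker scene [([385.5, 181.7], 0.73), ([360.8, 125.6], 0.31)]
shaker side [([277.0, 267.5], 0.71)]
crate scene [([231.0, 258.7], 0.6), ([381.2, 183.1], 0.47), ([323.1, 304.2], 0.17)]
crate side [([343.8, 172.5], 0.93)]
mat scene [([322.8, 219.9], 0.56), ([396.4, 254.1], 0.5)]
mat side [([307.8, 216.1], 0.55), ([275.3, 266.4], 0.36), ([285.2, 246.6], 0.19)]
start_knob it knows: amber, beaker, crate, finished, keep, knob_grip, marker, mat, reagent_short, reagent_tall, sample, shaker, tip_box, tray_floor
start_knob it knows: amber, beaker, crate, finished, keep, knob_grip, marker, mat, reagent_short, reagent_tall, sample, shaker, tip_box, tray_floor
tray_floor scene [([385.1, 173.8], 0.82)]
tray_floor side [([273.9, 251.5], 0.82)]
knob_grip scene []
knob_grip side [([314.3, 181.2], 0.59), ([323.3, 263.4], 0.52)]
```

View pics/s1.png

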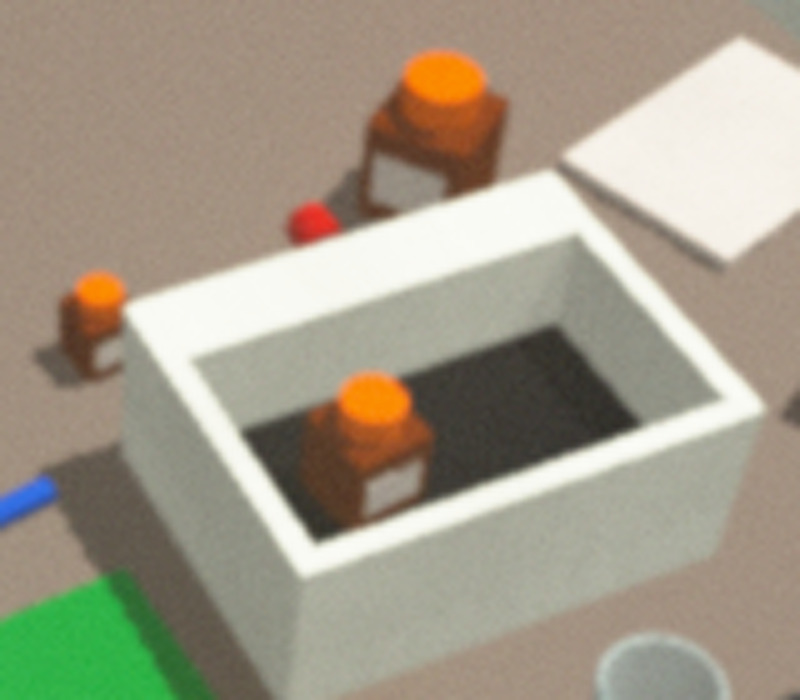

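View pics/s2.png

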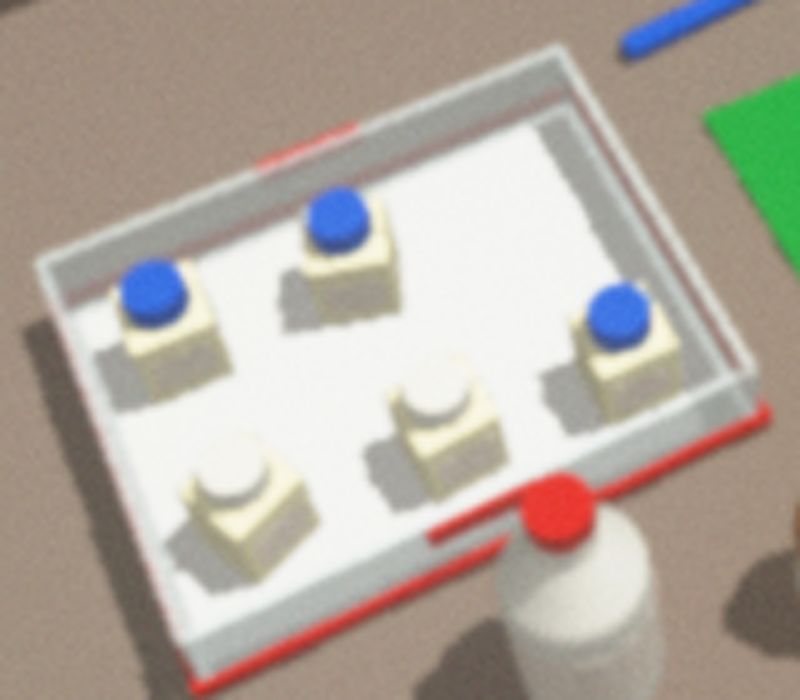

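View pics/s3.png

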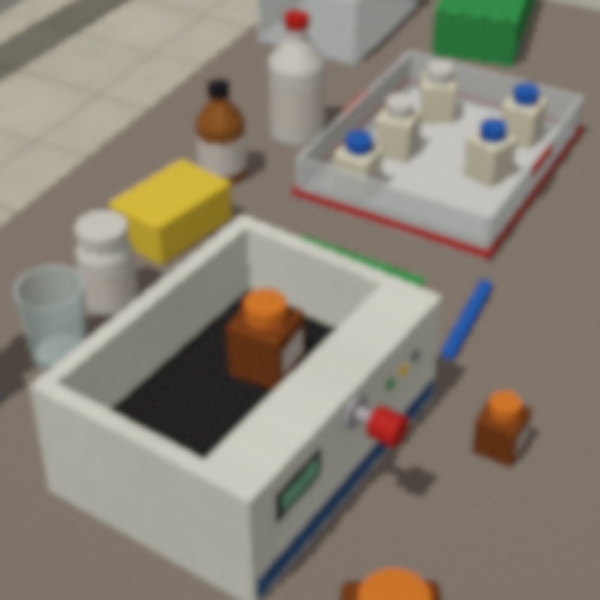

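```bash
python3 - <<'E'
from h import *
f=snap("scene"); g=snap("side")
sh=[pt(f,c,.13) for c in [(325.6,141.6),(410.6,114.4),(452.4,161.6),(360.6,195)]]
print("shaker",np.round(sh,3)[:,:2],np.mean(sh,0)); d=[np.linalg.norm(sh[i]-sh[(i+1)%4]) for i in range(4)];print(d)
cr=[pt(f,c,.06) for c in [(158,237.4),(262.4,194.4),(300.4,259),(188,314.6)]]
print("crate",np.round(cr,3)[:,:2],np.mean(cr,0));print([np.linalg.norm(cr[i]-cr[(i+1)%4]) for i in range(4)])
im=cv2.cvtColor(f["img"],cv2.COLOR_RGB2HSV)
m=cv2.inRange(im,(45,120,60),(75,255,255)); 
n,l,s,c=cv2.connectedComponentsWithStats(m)
for i in range(1,n):
  if s[i,4]>100:
    print(s[i],c[i],pt(f,c[i],.004))
    if 250<c[i][0]<400:
      q=cv2.boxPoints(cv2.minAreaRect(np.argwhere(l==i)[:,::-1].astype(np.float32))); print(np.round([pt(f,x,.004) for x in q],3))
for fr,nm in((f,"scene"),(g,"side")):
  im=cv2.cvtColor(fr["img"],cv2.COLOR_RGB2HSV)
  for col,lo,hi,z in (("blue",(105,150,100),(120,255,255),.070),("orange",(7,220,180),(18,255,255),.124)):
    n,l,s,c=cv2.connectedComponentsWithStats(cv2.inRange(im,lo,hi))
    for i in range(1,n):
      if 40<s[i,4]<1000: print(nm,col,s[i],c[i].round(1),pt(fr,c[i],z).round(3))
E
```

```text
shaker [[0.395 0.124]
 [0.425 0.421]
 [0.65  0.396]
 [0.62  0.099]] [0.52241412 0.26017673 0.13      ]
[np.float64(0.29852722301213347), np.float64(0.22644505989024621), np.float64(0.2978506510696773), np.float64(0.22619476767926205)]
crate [[ 0.422 -0.416]
 [ 0.429 -0.109]
 [ 0.674 -0.118]
 [ 0.672 -0.42 ]] [ 0.54932316 -0.26573654  0.06      ]
[np.float64(0.30712461502403504), np.float64(0.24537525421485035), np.float64(0.3020209687665662), np.float64(0.2502226821659132)]
[  18    0   43   67 1103] [39.17135086 27.83318223] [-1.01987613 -0.54927186  0.004     ]
[ 77   0  18  49 363] [83.33608815 26.36088154] [-0.9304092  -0.37254799  0.004     ]
[ 58  16  20  38 118] [68.47457627 36.80508475] [-0.87156319 -0.44749969  0.004     ]
[ 291  195   59   52 1711] [319.72413793 220.18877849] [0.5579045  0.00845403 0.004     ]
[[ 0.474 -0.045  0.004]
 [ 0.457  0.083  0.004]
 [ 0.633  0.065  0.004]
 [ 0.644 -0.053  0.004]]
[  14  302  135   98 6511] [ 82.6094302  358.02856704] [ 0.62028463 -0.6731017   0.004     ]
scene blue [482 174  11  11  99] [486.9 179. ] [0.719 0.487 0.07 ]
scene blue [275 176  36  20 160] [292.4 185.7] [ 0.451 -0.022  0.07 ]
scene blue [212 223  11  10  85] [217.2 227.9] [ 0.481 -0.268  0.07 ]
scene blue [175 238  11  11  98] [180.1 242.9] [ 0.476 -0.371  0.07 ]
scene blue [268 243  11  10  90] [273.4 247.5] [ 0.614 -0.165  0.07 ]
scene blue [ 64 340  27  26 529] [ 77.  352.7] [ 0.639 -0.661  0.07 ]
scene orange [381  91  15  10 110] [388.5  95.9] [0.307 0.422 0.124]
scene orange [369 156  12   9  91] [374.6 160.1] [0.528 0.211 0.124]
side blue [575  38  18  12  89] [584.2  44.9] [-0.312 -2.423  0.07 ]
side blue [163 189   8   8  53] [166.7 192.3] [0.966 0.199 0.07 ]
side blue [343 214  15  25  95] [350.1 226.3] [0.374 0.075 0.07 ]
```

```bash
python3 - <<'E'
from h import *
def look(x,y,z,yaw):
    # offset so camera ground-centre near x,y
    r=down(yaw); M=R.from_rotvec(r).as_matrix()
    o=M@np.array([0,0.083-0.335*(z+0.14-0.06),0]); p=np.array([x,y,0])+o; p[2]=z
    movep(p,r); return p
print(look(0.54,-0.266,0.33,np.pi/2 if 0 else -np.pi/2)); f=snap("wrist"); save(f,"w1"); print(f["T"][:3,3],f["T"][:3,2],f["st"]["clock"],f["st"]["q"])
E
```

```text
[ 0.59435 -0.266    0.33   ]
[ 0.67670931 -0.26693466  0.47240197] [-0.31882449  0.00149855 -0.94781259] 2.85 [-5.35495184e-01  4.91901040e-01  3.07192739e-01  1.38656006e+00
 -3.83164393e-04  2.60728864e+00]
```

View pics/w1.png

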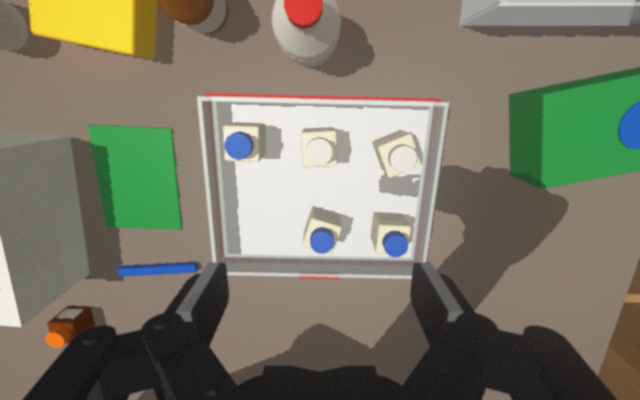

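```bash
python3 - <<'E'
from h import *
f=snap("wrist"); save(f,"w2",(195,90,455,280),3)
im=cv2.cvtColor(f["img"],cv2.COLOR_RGB2HSV)
n,l,s,c=cv2.connectedComponentsWithStats(cv2.inRange(im,(100,130,60),(125,255,255)))
for i in range(1,n):
  if 100<s[i,4]: print("blue",s[i],c[i].round(1),pt(f,c[i],.078).round(4))
n,l,s,c=cv2.connectedComponentsWithStats(cv2.inRange(im,(45,120,40),(75,255,255)))
for i in range(1,n):
  if 1000<s[i,4]:
    q=cv2.boxPoints(cv2.minAreaRect(np.argwhere(l==i)[:,::-1].astype(np.float32)))
    print("green",s[i],pt(f,c[i],.004).round(4),np.round([pt(f,x,.004) for x in q],3).tolist())
# crate rim
for u in [(199,98),(447,102),(430,274),(214,276)]: print(pt(f,u,.06).round(3))
E
```

```text
blue [619 102  21  47 754] [630.6 127.2] [ 0.637  -0.6424  0.078 ]
blue [226 133  25  25 483] [237.8 145.4] [ 0.6159 -0.1664  0.078 ]
blue [311 232  22  20 356] [321.4 241.5] [ 0.4855 -0.2694  0.078 ]
blue [384 235  23  21 375] [395.5 244.9] [ 0.4803 -0.3704  0.078 ]
blue [118 263  79  13 706] [156.9 269. ] [ 0.4432 -0.0385  0.078 ]
green [  510    68   130   120 11665] [ 0.6256 -0.6316  0.004 ] [[0.674, -0.513, 0.004], [0.708, -0.7, 0.004], [0.573, -0.77, 0.004], [0.531, -0.566, 0.004]]
green [  89  126   92  103 7818] [0.5585 0.0095 0.004 ] [[0.633, 0.064, 0.004], [0.644, -0.053, 0.004], [0.474, -0.046, 0.004], [0.459, 0.086, 0.004]]
[ 0.671 -0.119  0.06 ]
[ 0.666 -0.424  0.06 ]
[ 0.424 -0.43   0.06 ]
[ 0.421 -0.111  0.06 ]
```

View pics/w2.png

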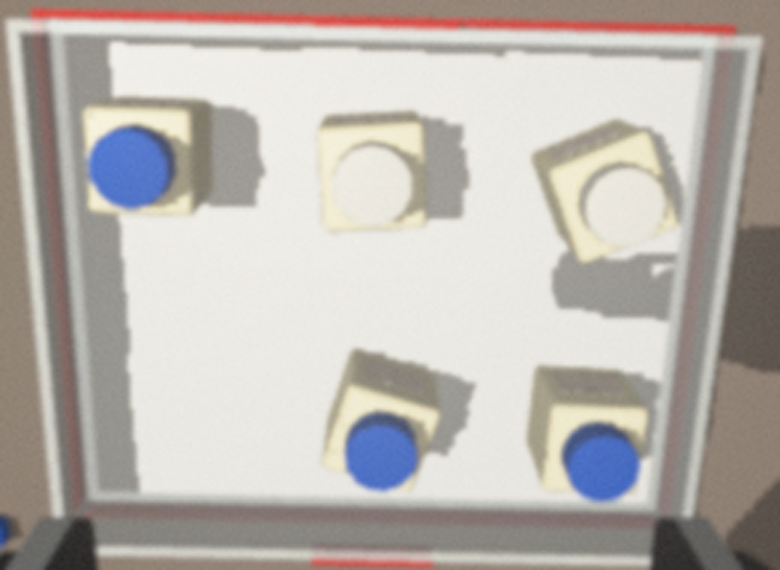

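```bash
python3 - <<'E'
from h import *
r=down(-np.pi/2-0.1)
movep([0.57,0.245,0.36],r); f=snap("wrist"); save(f,"w3"); print(f["T"][:3,3],f["st"]["clock"],f["st"]["q"])
E
```

```text
[0.65253393 0.23666413 0.50269432] 7.3667 [ 2.86805998e-01  4.25016042e-01  2.77495390e-01  1.42330626e+00
 -4.64367808e-05 -2.75451050e+00]
```

View pics/w3.png

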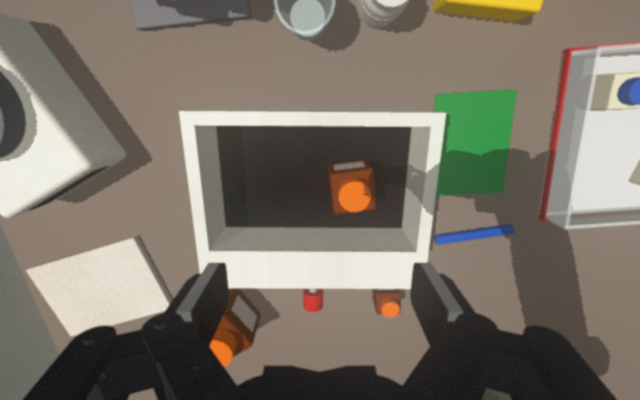

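```bash
python3 - <<'E'
from h import *
f=snap("wrist"); save(f,"w4",(320,150,390,225),8); save(f,"w4b",(425,75,525,215),5)
c=[pt(f,u,.13) for u in [(181,113),(446,113),(427,289),(207,288)]]
print(np.round(c,3)); print([np.linalg.norm(c[i]-c[(i+1)%4]).round(3) for i in range(4)],np.mean(c,0))
im=cv2.cvtColor(f["img"],cv2.COLOR_RGB2HSV)
n,l,s,c=cv2.connectedComponentsWithStats(cv2.inRange(im,(5,200,170),(20,255,255)))
for i in range(1,n):
  if 100<s[i,4]: print("or",s[i],c[i].round(1),pt(f,c[i],.13).round(4))
n,l,s,c=cv2.connectedComponentsWithStats(cv2.inRange(im,(0,200,100),(3,255,255))|cv2.inRange(im,(175,200,100),(180,255,255)))
for i in range(1,n):
  if 100<s[i,4]: print("red",s[i],c[i].round(1),pt(f,c[i],.12).round(4))
E
```

```text
[[0.647 0.394 0.13 ]
 [0.617 0.097 0.13 ]
 [0.388 0.117 0.13 ]
 [0.419 0.413 0.13 ]]
[np.float64(0.298), np.float64(0.23), np.float64(0.298), np.float64(0.229)] [0.51800978 0.25538142 0.13      ]
or [338 181  33  30 724] [353.  196.1] [0.5299 0.2079 0.13  ]
or [210 340  23  26 357] [221.3 351.2] [0.3116 0.4152 0.13  ]
```

View pics/w4.png

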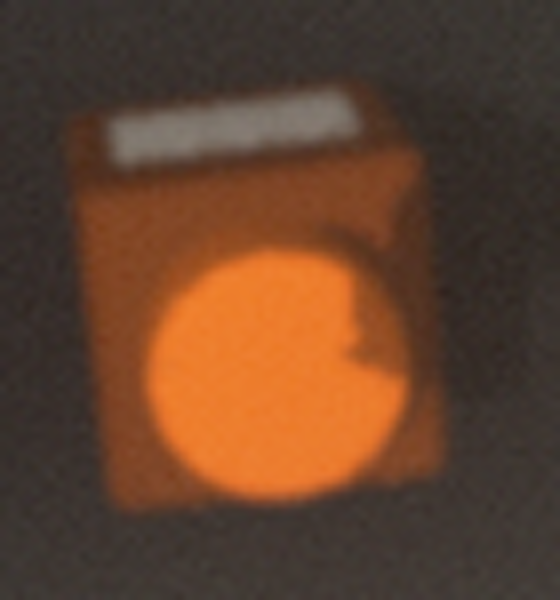

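View pics/w4b.png

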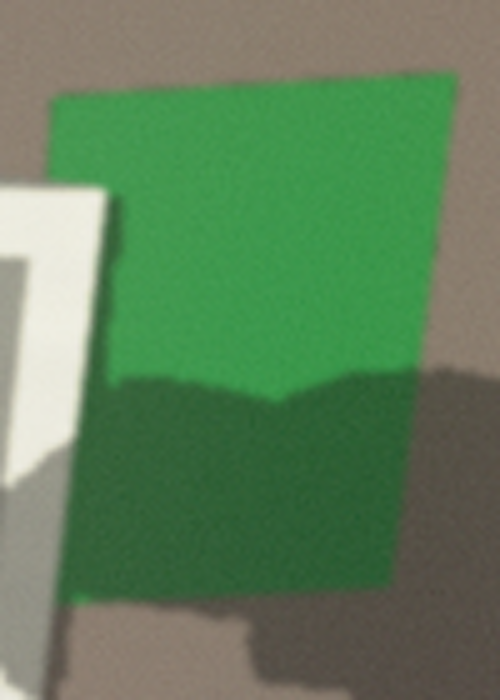

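```bash
python3 - <<'E'
from h import *
f=snap("wrist")
b=[pt(f,(320+u/8,150+v/8),.112) for u,v in [(78,190),(422,150),(442,472),(115,510)]]
print(np.round(b,4),np.mean(b,0),[np.linalg.norm(b[i]-b[(i+1)%4]).round(3) for i in range(4)])
for i in range(4):
  d=b[(i+1)%4]-b[i]; print((np.arctan2(d[1],d[0])+np.pi/4)%(np.pi/2)-np.pi/4)
m=[pt(f,(425+u/5,75+v/5),.004) for u,v in [(52,97),(457,73),(391,585)]]
print(np.round(m,4), (m[0]+m[2])/2, [np.linalg.norm(m[i+1]-m[i]) for i in range(2)])
for y in (0,np.pi): print(ik([.529,.209,.2],down(y)),ik([.558,.01,.2],down(y)))
print(get_state()["clock"])
E
```

```text
[[0.5562 0.2335 0.112 ]
 [0.5572 0.1796 0.112 ]
 [0.5035 0.1789 0.112 ]
 [0.5022 0.2323 0.112 ]] [0.52978031 0.20610286 0.112     ] [np.float64(0.054), np.float64(0.054), np.float64(0.053), np.float64(0.054)]
0.01855883841414352
0.013098212229055495
0.023724752054495646
0.022023949627089312
[[ 0.6339  0.0663  0.004 ]
 [ 0.6287 -0.0522  0.004 ]
 [ 0.4709 -0.0458  0.004 ]] [0.55239646 0.01028182 0.004     ] [np.float64(0.11863227304551954), np.float64(0.15788136012097748)]
[ 0.24650084  0.38273222 -0.19239578  0.99566832  0.          1.81729717] [-0.11434453  0.36343617 -0.22142856  0.9859316   0.          1.4564518 ]
[ 0.24650084  0.38273222 -0.19239578  0.99566832  0.         -1.32429548] [-0.11434453  0.36343617 -0.22142856  0.9859316   0.         -1.68514086]
7.5167
```

Look-alike candidates in the scene view: (374,168) in the tray, with a 54 mm measured body; (386,105), larger, on the bench; (319,145), small, on the bench. The crop confirms the tray one, which matches the 56 mm description.

```bash
cat >> h.py <<'E'
def stat(m=""):
    s=get_state(); print(m,round(s["clock"],2),np.round(s["position"],4),"gap",round(float(s["finger_gap"]),3),"F",np.round(s["contact_force"],1)); return s
def pick(x,y,z,yaw,sx=0,sy=0,N=60,safe=.26,lift=.30):
    r=down(yaw)
    movep([x+sx,y+sy,safe],r)
    hit=move_l([x+sx,y+sy,z],velocity=.15,until_force=15); s=stat("down hit=%s"%hit)
    if hit: return False
    grab(N); stat("grab")
    move_l([x+sx,y+sy,lift],velocity=.2); s=stat("lift"); return s["finger_gap"]
E
python3 - <<'E'
from h import *
let_go(); pick(.530,.207,.074,0.02)
f=snap("wrist"); save(f,"g1"); f=snap("scene"); save(f,"g1s",(240,40,480,240),3)
E
```

```text
down hit=False 12.89 [0.5307 0.2072 0.0748] gap 1.002 F [1.5 0.2 0.1]
grab 13.28 [0.5305 0.2072 0.0749] gap 0.643 F [-0.8 -1.3  5.8]
lift 14.56 [0.5293 0.2068 0.2986] gap 0.648 F [-0.1 -0.3 -2. ]
```

View pics/g1s.png

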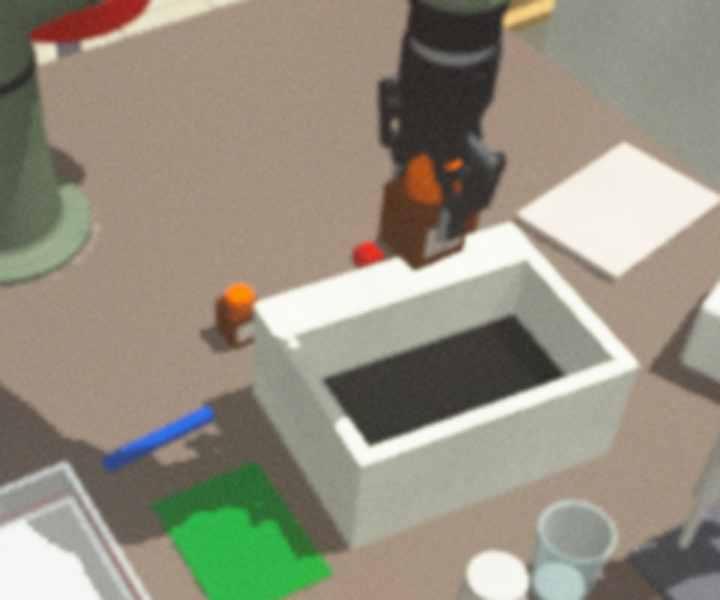

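The finished bottle is held above the tray, at (430,215) in the crop. Next I place it on the mat.

```bash
python3 - <<'E'
from h import *
movep([.553,.010,.30],down(0.02)); s=stat("over mat")
if s["finger_gap"]>.5:
    move_l([.553,.010,.08],velocity=.2); stat()
    print(move_l([.553,.010,.026],velocity=.05,until_force=6)); stat("down")
    let_go(); move_l([.553,.010,.28],velocity=.2); stat("up")
f=snap("scene"); save(f,"m1",(150,100,480,330),2)
E
```

```text
over mat 15.47 [0.5529 0.0106 0.2998] gap 0.647 F [-0.2  0.2 -2.6]
 16.72 [0.5539 0.0103 0.081 ] gap 0.647 F [ 0.3 -0.6 -1.5]
True
down 17.67 [0.5524 0.0101 0.0289] gap 0.649 F [-1.2  0.6  5.7]
up 19.48 [0.5524 0.0101 0.2789] gap 1.001 F [ 0.5  0.2 -0.8]
```

View pics/m1.png

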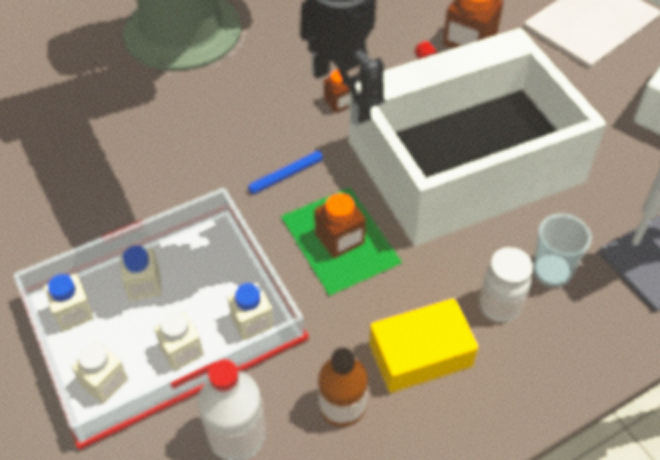

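```bash
cat >> h.py <<'E'
def blues(n="scene",z=.078):
    f=snap(n); im=cv2.cvtColor(f["img"],cv2.COLOR_RGB2HSV); out=[]
    k,l,s,c=cv2.connectedComponentsWithStats(cv2.inRange(im,(105,150,60),(122,255,255)))
    for i in range(1,k):
        if 40<s[i,4]<140 and s[i,2]<20: 
            p=pt(f,c[i],z); out.append((c[i].round(0).tolist(),p[:2].round(3).tolist()))
    return out
SH=np.array([.520,.258]); SY=-.10
def tray(lx,ly):
    c,s=np.cos(SY),np.sin(SY); lx+=.02
    return SH+np.array([c*lx-s*ly,s*lx+c*ly])
def place(lx,ly,dx=0,yaw=SY,z=.0755):
    # (lx,ly): tray coords for TCP
    p=tray(lx,ly); 
    movep([*p,.30],down(yaw)); s=stat("over tray")
    if s["finger_gap"]<.3: print("LOST"); return False
    move_l([*p,.13],velocity=.2)
    print(move_l([*p,z-.006],velocity=.05,until_force=6)); s=stat("placed")
    let_go(); move_l([*p,.30],velocity=.25); stat("up"); return True
E
python3 - <<'E'
from h import *
print(blues())
g=pick(.615,-.166,.030,0.03,sx=-.012)
print(g, blues())
f=snap("wrist"); save(f,"a1")
f=snap("scene"); save(f,"a1s",(150,80,480,330),2)
E
```

```text
[([487.0, 179.0], [0.723, 0.48]), ([217.0, 228.0], [0.488, -0.269]), ([180.0, 243.0], [0.483, -0.37]), ([273.0, 247.0], [0.618, -0.166])]
down hit=False 22.03 [ 0.6037 -0.1663  0.0309] gap 0.994 F [0.1 0.5 0.2]
grab 22.48 [ 0.6039 -0.1664  0.0309] gap 0.528 F [ 0.4 -1.5  5.7]
lift 23.98 [ 0.6024 -0.1657  0.2987] gap 0.524 F [-0.3  0.1 -0.7]
0.5243716047483993 [([487.0, 179.0], [0.723, 0.48]), ([217.0, 228.0], [0.488, -0.269]), ([180.0, 243.0], [0.484, -0.37])]
```

View pics/a1s.png

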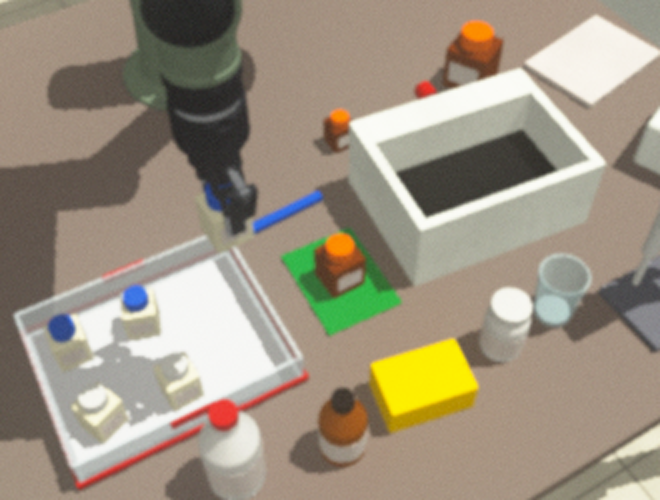

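View pics/a1.png

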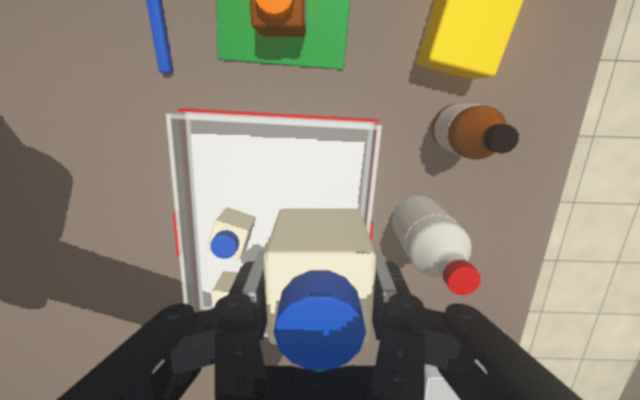

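The first blue-capped bottle is held squarely, its cap at (320,320) in the wrist view. I place it in the far end of the tray and pick B.

```bash
python3 - <<'E'
from h import *
if place(0,.085):
    print(blues())
    f=snap("scene"); save(f,"p1",(150,80,480,330),2)
E
```

```text
over tray 25.98 [0.549  0.3396 0.3   ] gap 0.525 F [ 0.2  0.1 -1.5]
True
placed 27.97 [0.548  0.3404 0.0759] gap 0.531 F [-0.1  0.3  4.3]
up 29.5 [0.5478 0.3403 0.2985] gap 0.998 F [0.4 0.2 0.3]
[([414.0, 150.0], [0.519, 0.373]), ([487.0, 179.0], [0.723, 0.48]), ([217.0, 228.0], [0.487, -0.269]), ([180.0, 243.0], [0.482, -0.37])]
```

View pics/p1.png

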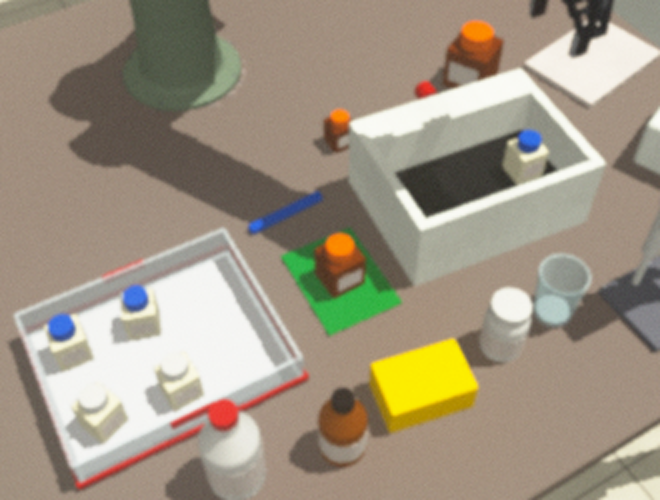

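```bash
python3 - <<'E'
from h import *
for y in (-.27+np.pi/2,-.27-np.pi/2): print(y,ik([.486,-.269,.26],down(y)))
r=ik([.486,-.269,.26],down(-.27+np.pi/2))
g=pick(.485,-.269,.030,-.27+np.pi/2 if r is not None else -.27-np.pi/2)
if g and g>.4:
    place(0,0)
print(blues())
f=snap("scene"); save(f,"p2",(150,80,480,330),2)
E
```

```text
1.3007963267948965 [-0.63841383  0.31938223 -0.12769949  1.12371461  0.         -0.36841383]
-1.8407963267948966 [-0.63841383  0.31938223 -0.12769949  1.12371461  0.          2.77317883]
down hit=False 33.48 [ 0.4856 -0.2694  0.0308] gap 1.001 F [-0.7  0.1 -0.2]
grab 33.93 [ 0.4856 -0.2695  0.0308] gap 0.534 F [0.5 0.5 6.1]
lift 35.43 [ 0.4845 -0.2686  0.2988] gap 0.531 F [ 0.2 -0.5 -1.5]
over tray 37.46 [0.5401 0.2554 0.2998] gap 0.531 F [ 0.2  0.5 -1.3]
True
placed 39.44 [0.5393 0.2558 0.0758] gap 0.529 F [-0.9 -0.1  4. ]
up 40.98 [0.5392 0.2558 0.2986] gap 1.002 F [ 0.4  0.2 -1.5]
[([414.0, 150.0], [0.519, 0.373]), ([391.0, 158.0], [0.51, 0.288]), ([487.0, 179.0], [0.723, 0.48]), ([185.0, 232.0], [0.455, -0.349])]
```

View pics/p2.png

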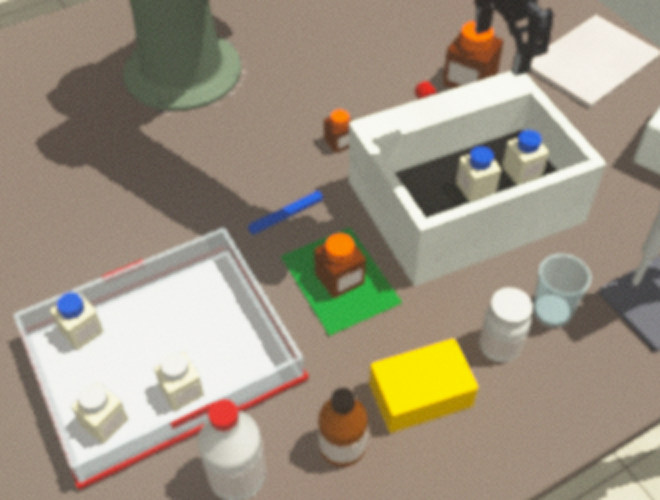

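Bottle C has been knocked toward the crate wall, with its cap now at (185,232). I take a close wrist look.

```bash
python3 - <<'E'
from h import *
movep([.50,-.33,.30],down(-np.pi/2)); f=snap("wrist"); save(f,"c1"); 
im=cv2.cvtColor(f["img"],cv2.COLOR_RGB2HSV)
k,l,s,c=cv2.connectedComponentsWithStats(cv2.inRange(im,(100,130,60),(125,255,255)))
for i in range(1,k):
  if s[i,4]>200: print(s[i],c[i],pt(f,c[i],.078))
u,v=px(f,[.46,-.35,.06]); u=int(u);v=int(v);print(u,v); u=max(u,60);v=min(v,340)
save(f,"c1z",(u-60,v-60,u+60,v+60),5)
print(u,v,get_state()["clock"])
E
```

```text
[ 611    5   29   62 1384] [627.17413295  38.66618497] [ 0.63721423 -0.64481567  0.078     ]
[324 197  25  24 485] [335.97319588 208.19175258] [ 0.45152522 -0.3490218   0.078     ]
[ 50 217  90  14 876] [ 94.05251142 223.31050228] [ 0.43114259 -0.0508917   0.078     ]
336 196
336 196 43.2333
```

View pics/c1z.png

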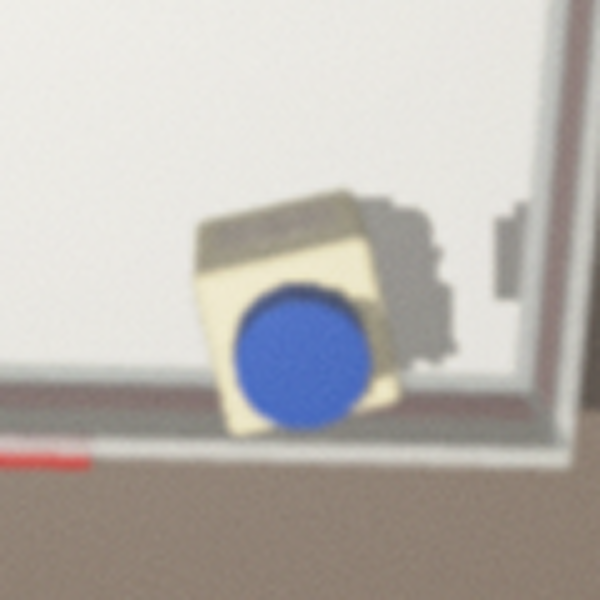

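View pics/c1.png

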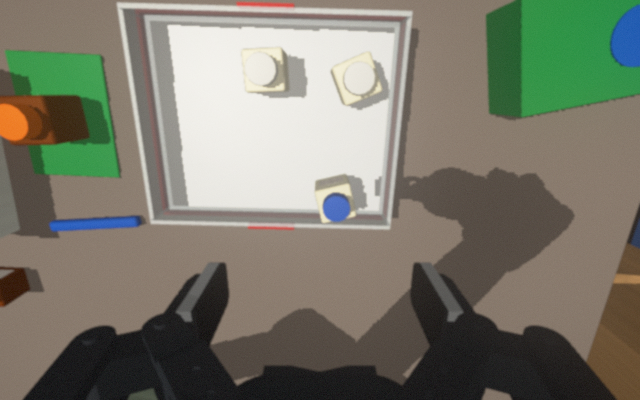

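```bash
python3 - <<'E'
from h import *
g=pick(.459,-.350,.030,.12+np.pi/2)
f=snap("wrist"); save(f,"c2"); print(g)
E
```

```text
down hit=False 47.72 [ 0.4595 -0.3505  0.0308] gap 1.001 F [0.2 1.3 0.2]
grab 48.17 [ 0.4596 -0.3504  0.0308] gap 0.536 F [-0.8  1.2  6. ]
lift 49.67 [ 0.4585 -0.3495  0.2988] gap 0.532 F [-0.3 -0.1 -1.2]
0.5319145177870241
```

View pics/c2.png

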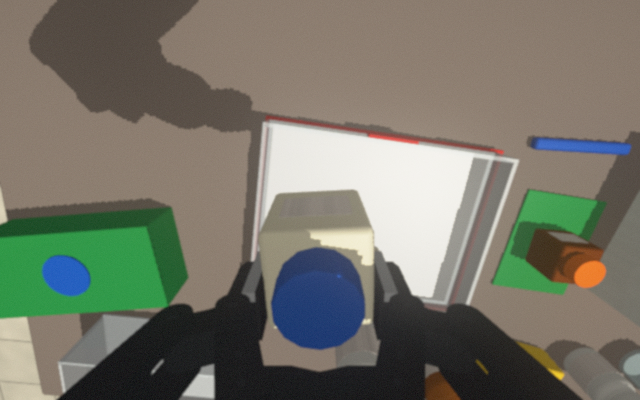

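```bash
python3 - <<'E'
from h import *
place(0,-.085)
print(blues())
f=snap("scene"); save(f,"p3",(150,80,480,330),2)
movep([0.50,0.258,0.36],down(-np.pi/2-.1)); f=snap("wrist"); save(f,"k1"); save(f,"k1z",(240,200,400,340),4); stat()
g=snap("side"); save(g,"k1s",(195,120,395,320),3)
E
```

```text
over tray 52.06 [0.5316 0.171  0.2999] gap 0.537 F [-0.1 -0.2 -0.4]
True
placed 54.05 [0.5309 0.1713 0.0758] gap 0.534 F [-1.1  0.8  6.1]
up 55.58 [0.5307 0.1713 0.2986] gap 1.0 F [-0.3 -0.4  0.4]
[([414.0, 150.0], [0.519, 0.373]), ([391.0, 158.0], [0.51, 0.289]), ([367.0, 165.0], [0.5, 0.209]), ([487.0, 179.0], [0.723, 0.48])]
 59.49 [0.5   0.258 0.36 ] gap 0.998 F [-0.5 -0.2 -1. ]
```

View pics/k1.png

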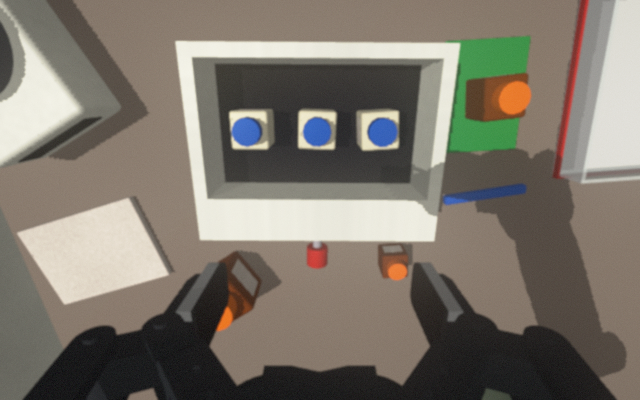

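View pics/k1s.png

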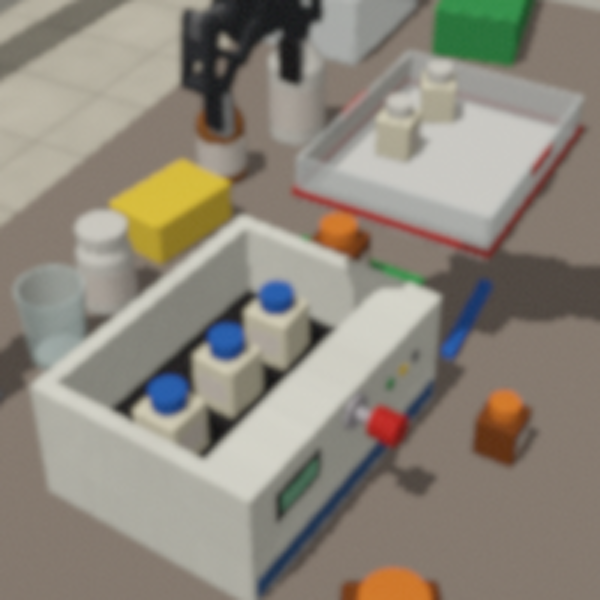

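View pics/p3.png

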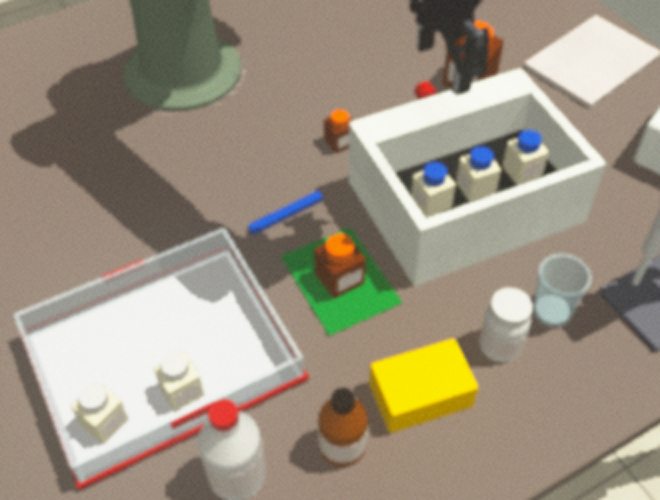

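```bash
python3 - <<'E'
from h import *
f=snap("wrist"); g=snap("side")
im=cv2.cvtColor(f["img"],cv2.COLOR_RGB2HSV)
def red(fr,box):
    im=cv2.cvtColor(fr["img"],cv2.COLOR_RGB2HSV); m=cv2.inRange(im,(0,150,70),(5,255,255))|cv2.inRange(im,(174,150,70),(180,255,255))
    k,l,s,c=cv2.connectedComponentsWithStats(m)
    return [(s[i].tolist(),c[i]) for i in range(1,k) if s[i,4]>30 and box[0]<c[i][0]<box[2] and box[1]<c[i][1]<box[3]]
a=red(f,(280,230,350,290)); b=red(g,(290,230,350,290)); print(a,b)
A=a[0][1];B=b[0][1]
print(pt(f,A,.112),pt(g,B,.108))
def ray(f,uv): 
    d=f["T"][:3,:3]@np.array([(uv[0]-f["cx"])/f["fx"],(uv[1]-f["cy"])/f["fy"],1.]); return f["T"][:3,3],d/np.linalg.norm(d)
o1,d1=ray(f,A);o2,d2=ray(g,B); M=np.stack([d1,-d2],1); t=np.linalg.lstsq(M,o2-o1,rcond=None)[0]; print((o1+d1*t[0]+o2+d2*t[1])/2, np.linalg.norm(o1+d1*t[0]-o2-d2*t[1]))
print("model",SH+np.array([-.149*np.cos(SY),-.149*np.sin(SY)]))
for u in [(380,247),(405,247),(397,271)]: print("small",pt(f,u,.04))
for u in [(215,310),(240,255),(262,285)]: print("big",pt(f,u,.08))
for y in (SY+np.pi/2,SY-np.pi/2): print(ik([.37,.27,.2],down(y)))
E
```

```text
[([307, 249, 19, 19, 303], array([316.12211221, 257.87458746]))] [([318, 256, 13, 13, 120], array([323.86666667, 261.83333333]))]
[0.37015851 0.27584906 0.112     ] [0.36604916 0.27815394 0.108     ]
[0.3668499 0.2762555 0.1059117] 3.7001076144153315e-07
model [0.37174438 0.27287518]
small [0.34028916 0.17666625 0.04      ]
small [0.33629152 0.1367736  0.04      ]
small [0.29360486 0.15055556 0.04      ]
big [0.2769448 0.4461014 0.08     ]
big [0.36873837 0.38954635 0.08      ]
big [0.31468362 0.3652162  0.08      ]
[ 0.46901689  0.18299952 -0.47039778  0.91739902  0.          0.56901689]
[ 0.46901689  0.18299952 -0.47039778  0.91739902  0.         -2.57257576]
```

View pics/k1z.png

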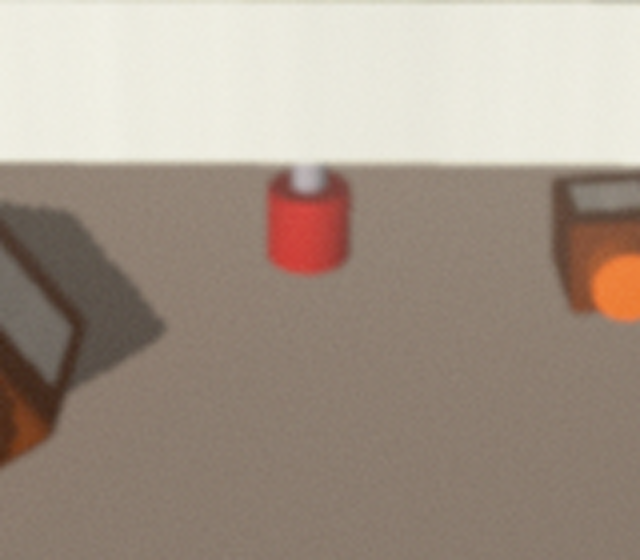

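```bash
python3 - <<'E'
from h import *
yaw=SY+np.pi/2; r=down(yaw); k=np.array([.369,.2755])
movep([*k,.22],r); stat()
hit=move_l([*k,.085],velocity=.1,until_force=15); stat("down %s"%hit)
if not hit:
    grab(80); s=stat("grab")
    p0=np.array(s["position"]); u=np.array([np.cos(SY),np.sin(SY),0])
    t=p0-u*.050
    h=move_l(t.tolist(),velocity=.03,until_force=22); s=stat("pulled %s"%h); print("travel",np.dot(p0-np.array(s["position"]),u))
    g=snap("side"); sleep(1.2); s=stat("held"); print("travel",np.dot(p0-np.array(s["position"]),u))
    g2=snap("side"); save(g2,"kp",(195,120,395,320),3)
E
```

```text
62.4 [0.3692 0.2755 0.2201] gap 1.003 F [-0.8  0.5  0.1]
down False 63.9 [0.3694 0.2758 0.0855] gap 0.999 F [-0.1 -0.2  0.3]
grab 64.47 [0.369  0.2747 0.0855] gap 0.327 F [-1.6 -3.   7.3]
pulled True 65.99 [0.3261 0.2792 0.0857] gap 0.327 F [ 9.  -1.2 -7.6]
travel 0.04309664463317358
held 67.24 [0.3268 0.2791 0.0857] gap 0.327 F [ 8.  -1.1 -5. ]
travel 0.04241988240908653
```

View pics/kp.png

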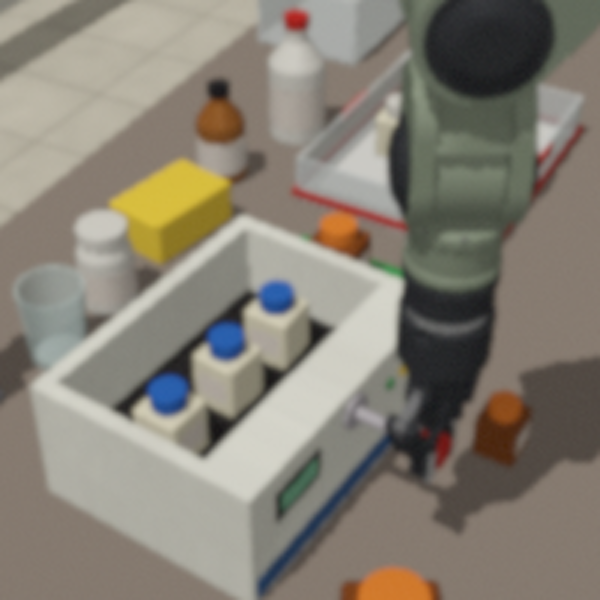

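The knob is held about 42 mm out, which is marginal. I pull it firmly onto its stop and hold it there.

```bash
python3 - <<'E'
from h import *
s=get_state(); u=np.array([np.cos(SY),np.sin(SY),0]); p=np.array(s["position"])
h=move_l((p-u*.006).tolist(),velocity=.015,until_force=20); s=stat("pull2 %s"%h); print("travel",np.dot(np.array([.369,.2747,.0855])-np.array(s["position"]),u))
for i in range(3):
    sleep(.5); s=stat("hold"); print("travel",np.dot(np.array([.369,.2747,.0855])-np.array(s["position"]),u))
E
```

```text
pull2 False 67.65 [0.3243 0.2794 0.0858] gap 0.328 F [11.2 -2.5 -9.4]
travel 0.044913959564050344
hold 68.15 [0.3244 0.2794 0.0857] gap 0.329 F [10.1 -2.9 -9.7]
travel 0.04487166198131017
hold 68.65 [0.3244 0.2794 0.0857] gap 0.322 F [11.6 -3.5 -9.9]
travel 0.04486974523224346
hold 69.15 [0.3244 0.2794 0.0858] gap 0.327 F [ 10.2  -3.4 -10.5]
travel 0.04488356841665773
```

```bash
python3 - <<'E'
from h import *
f=snap("side"); save(f,"kh",(290,200,370,300),6)
let_go(); s=stat("rel"); p=s["position"]
move_l([p[0],p[1],.26],velocity=.15); sleep(.3)
movep([0.50,0.258,0.36],down(-np.pi/2-.1)); stat("away")
f=snap("wrist"); save(f,"e1"); g=snap("side"); save(g,"e2",(195,120,395,320),3); h=snap("scene"); save(h,"e3",(150,80,480,330),2)
print(blues())
E
```

```text
rel 69.8 [0.3207 0.2798 0.0857] gap 1.001 F [0.1 0.5 0.1]
away 74.22 [0.4999 0.258  0.3599] gap 0.998 F [-0.6  0.7 -0.1]
[([414.0, 150.0], [0.519, 0.373]), ([391.0, 158.0], [0.51, 0.289]), ([367.0, 165.0], [0.501, 0.208]), ([487.0, 179.0], [0.723, 0.48])]
```

View pics/e1.png

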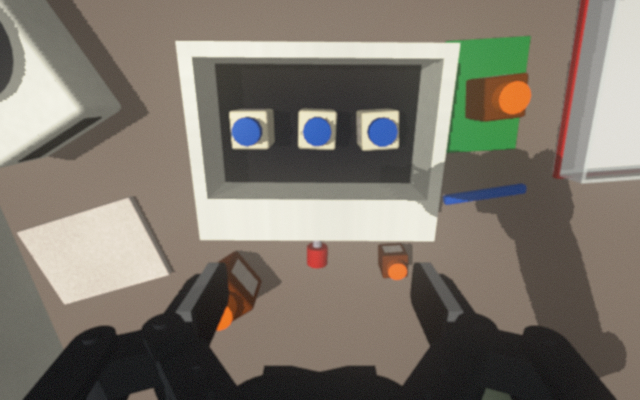

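View pics/e2.png

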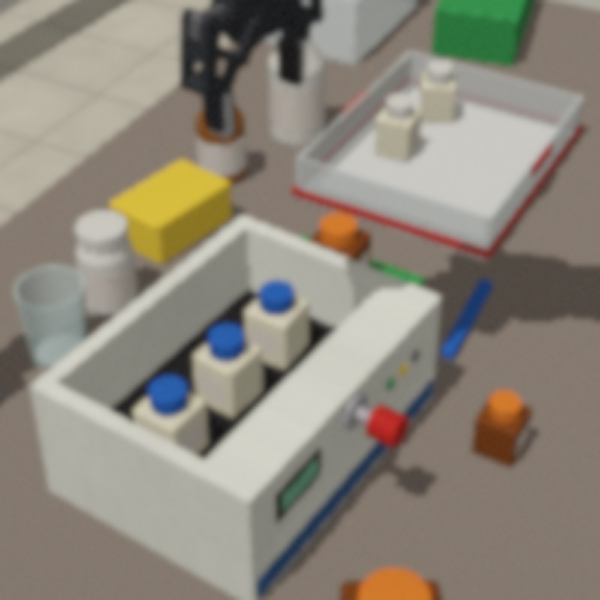

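View pics/kh.png

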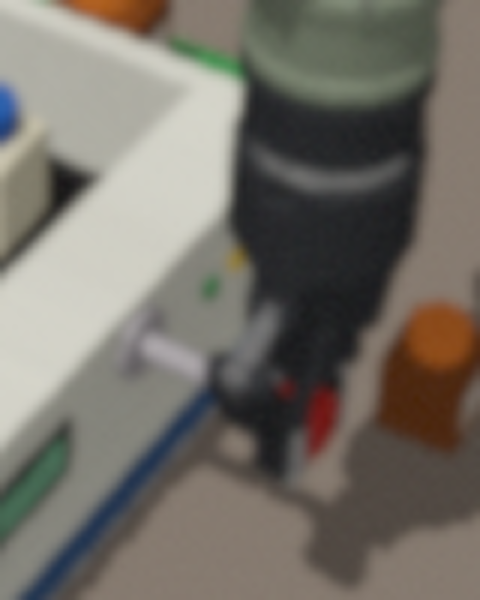

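View pics/e3.png

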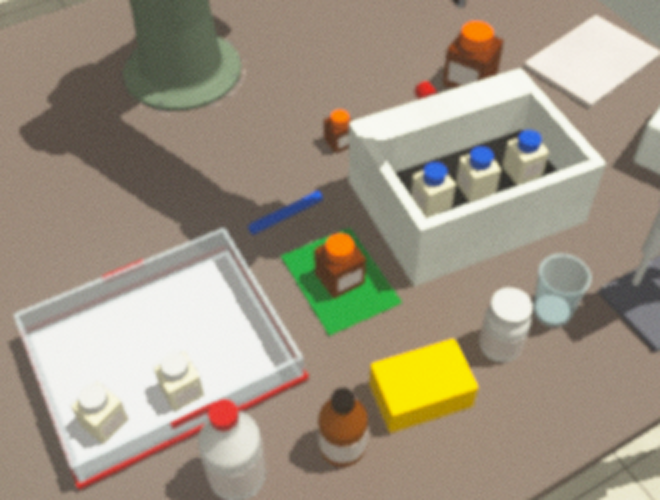

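```bash
python3 - <<'E'
from h import *
g=snap("side"); c,s=np.cos(SY),np.sin(SY)
k=np.array([.368,.2755])
for d in (0,.035,.041,.045):
  for o in (-.014,.014):
    p=k-np.array([c,s])*(d-o); print(d,o,px(g,[*p,.105]).round(1))
E
python3 - <<'E'
import cv2
im=cv2.imread('pics/kh.png');h=cv2.cvtColor(im,cv2.COLOR_BGR2HSV)
import numpy as np
m=cv2.inRange(h,(0,150,60),(6,255,255))|cv2.inRange(h,(172,150,60),(180,255,255));k,l,s,c=cv2.connectedComponentsWithStats(m)
print([(s[i].tolist(),(290+c[i][0]/6,200+c[i][1]/6)) for i in range(1,k) if s[i,4]>50])
E
```

```text
0 -0.014 [328.3 263.9]
0 0.014 [318.9 259.6]
0.035 -0.014 [340.4 269.6]
0.035 0.014 [330.7 265.1]
0.041 -0.014 [342.5 270.6]
0.041 0.014 [332.8 266. ]
0.045 -0.014 [343.9 271.2]
0.045 0.014 [334.1 266.7]
[([308, 387, 27, 61, 1146], (np.float64(343.4831297265852), np.float64(269.1413612565445)))]
```

```bash
python3 - <<'E'
from h import *
sign_off(); stat()
E
```

```text
the job is handed in; nothing more can be done
the job is handed in; nothing more can be done
```

The job is done and handed in at about 74 s of robot time; no verdict is reported.

- **Finished bottle:** I took it from the tray and stood it near the middle of the green mat. It was the one in the tray, measured at about 54 mm against the 56 mm given. The larger and smaller look-alikes on the bench were left alone.
- **Samples:** only three blue-capped bottles were in the crate. All three now stand upright in a row on the tray floor. One was knocked against the crate wall partway through, so I measured it again before picking it up. The two white-capped bottles are still in the crate.
- **Shaker:** the first pull stopped early, about 42–43 mm out. I pulled on to about 45 mm, held it there about 1.5 s, then let go. Calibration and position noise are 1–2 mm, so the exact travel is not certain. A side picture agrees with the knob being fully out.

**Last checks:** the last pictures before hand-in show the knob home and the bottles in place. The bystanders in view look unmoved and the gripper is clear, with about 0 N on the tool. No grip slackening showed up in the readings I took.

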